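# Take the bearing play out of a laundry-cart wheel

## Robot

A 6-joint arm with a two-finger parallel gripper is mounted at the origin on the work surface. World frame = base frame: x ahead of the robot, y to its left, z up, the work surface at z = 0. Lengths are in m, angles in degrees, forces in N, time in s.
With the tool pointing down it reaches from about 0.4 to 0.825 m from the base axis. Payload 7 kg.
Tool frame: the origin (TCP) lies at the very end of the fingers, on their centre line; the grasp point (between the pads) lies 19 mm behind it; z points along the fingers, y is the line along which they close (so a half turn about z gives the same grasp; the last joint's range is limited). The gripper opens to 88 mm and grips with 3 to 60 N. Pads are 19 mm wide; open, the fingers measure 130 mm over their backs; the gripper's body (78 mm by 193 mm) begins 47 mm behind the grasp point.
Start: joints at [16.507, 20.546, 0.682, 0, -70.136, -16.507], TCP at [0.675, -0, 0.227] pointing down, gripper open.
Joint ranges: [-176.03, 176.03], [-82.01, 121.73], [-58.28, 71.71], [-173.87, 95.51], [-174.79, -0.11], [-173.66, 173.66]. Speed limits (degrees/s): [136.94, 136.94, 172.46, 180, 180, 180].

## Interface

Orientations are given as [roll, pitch, yaw] about the fixed x, y, z axes, in that order (R = Rz(yaw) Ry(pitch) Rx(roll)).
In Python, from plant import get_state, imaging, r, finder gives the robot as it stands.
- The arm moves only by the shell command python3 -m handwheel 'ROWS' [FORCE]. ROWS is JSON, a list of rows, each a list of 5 numbers: the closure, from 0 (fully open) to 1 (shut), then the shift along the world's x, y, z in cm, then the turn about the world's z in degrees. A call has 1 to 8 rows; each row is the pose to reach, as a shift and turn from the pose commanded when the call began; what a row does not reach only later rows make up. A row lasts 1/8 s, in which the tool goes at most 62.5 mm and 10.7 degrees, less where a joint would pass 70% of its speed; a pose out of reach is approached as far as the arm can. A call with a gripper value outside its range is refused whole. The fingers move at their own pace and stop on an object; FORCE is the grip in N (left out, the last holds). Time passes only in rows, so rows that repeat a pose let the fingers close. It gives the time, the measured TCP pose, the force, the opening and the grip force at its end, in the units of the state.
- get_state(): the state, without advancing time (a new reading comes with each control period).
- imaging.capture(name): name is "scene" or "side" or "wrist"; returns (picture, depth): 384x512x3 uint8, red, green, blue; 384x512 float32, m along the optical axis (not along the pixel's ray), 0 where there is no reading.
- imaging.get_calibration(name): a dict with "fx", "fy", "cx", "cy" (pixels), "rvec" (rotation vector, rad) and "tvec" (3), from world to camera coordinates, as OpenCV has them; the wrist camera has in their place "hand_eye" (4x4, takes a point from camera to tool coordinates, whose origin is the TCP and whose axes are the flange's). Camera axes: x right, y down, z forward; pixel columns grow to the right and rows downward; lengths in m; the calibration is good to about 2 mm. A picture is of the moment at which its call begins: read the wrist's pose just before it. get_calibration takes no time and is no camera call.
- r.close_job(): hands the job in; it is judged then, once.
Trained networks look in the newest picture that a camera, given by its name, has taken for a name from the list of things; names that differ only in an ending like _2 or _b are one class to them, and where a whole thing is asked for, a point or a joint stands for the part that bears it (a point fixed in the world has none). Each returns a list of dicts, best first, with "p" (0 to 1); they miss things now and then, are a little off and sometimes report something else, mostly with a low value. They report only what shows in the picture. A call takes as long as a camera call.
- finder.cut_out(camera, query): "region" (384x512 bool, what is visible of it) and "pixel" ([column, row] in pixels, amid what is visible of it).
The state is a dict: "time_s": time; "joints": joint angles; "qd": joint speeds; "joint_torque": joint torques, N m; "tcp_pos": TCP position; "eef_rot": TCP orientation; "contact_force": force on the tool from outside, world axes, zero at the start; "moment": the same for the moment, N m; "gripper_width": finger opening in m; "gripper_force": force on a finger pad.
Only numpy, scipy, OpenCV 4.12 (cv2) and the standard library are available. Lean on these libraries where they do the work, as an engineer would, in place of code of your own. Each camera call takes 0.05 s, during which the arm holds its last target. There are 200 camera calls.

## Task

The laundry-cart wheel on the service board is loose on its axle: rock it gently with a fingertip, pressing its tyre down on your left and then on your right until it comes up firm, to feel how much bearing play it has. Turn the axle nut clockwise until the play has just gone and the nut is lightly snug, without pinching the bearing, then press left and right again to prove that the wheel no longer rocks, and let go. Leave everything else where it is.

Things in the scene. Friction and masses are not known exactly. Their poses are not given: they have to be found in the camera images.
- axle_board: Plywood service board 340 x 220 x 18 mm, fixed; bolted to it a steel axle plate (top 24 mm above the counter) with a 19 mm stub axle upright in the middle. Origin: centre of the board's underside, on the axle line, at counter height; x along its length, y to its left, z up.
- wheel: Wheel flat on the axle: tyre 150 mm across, 38 mm thick, radius 56 to 75 mm, top 78 mm above the counter when level; hub 48 mm across, top 82 mm. Origin: wheel centre, 59 mm above the counter; z its axis. Rocks about its origin any way: under 1 N at the tyre within the play (0.05 to 0.12 rad each way at first), then firm but springy: 4 N at 65 mm radius gives 0.02 to 0.03 rad more. Turns about z.
- axle_washer: Thrust washer under the nut, 36 mm across, 3 mm thick; origin at the centre of its underside, about 85 mm above the counter. It goes up and down with the nut and carries the upper bearing cone, out of sight in the hub. The cone meets the wheel's cup at 17 mm radius; their gap cannot be seen or worked out from poses: gap = 17 mm x play in rad.
- nut_top (a point): Top centre of the hexagon of the steel lock nut: 30 mm across flats, 16 mm tall below this point; a round collar and the axle end stand up to 10 mm above it. Flats face this frame's y axis and every 60 degrees. Right-hand thread, 4 mm a turn, clockwise from above lowers it; steady drag about 0.12 N m; it stays where left. Past zero play it presses cone on cup: 15 N after 0.35 rad, 70 N after 1.1.
- grease_tub: Grease tub, 60 mm across, 45 mm tall, on the board; origin at its foot. Leave it.
- spare_race: Steel bearing ring, 48 mm across, 14 mm tall, on the board; origin at its foot. Leave it.
- wrench: Spanner 200 mm long lying on the counter. Leave it.
- screwdriver: Screwdriver 190 mm long lying on the counter. Leave it.
- detergent: White detergent bottle, 84 mm across, 220 mm tall; origin at its foot. Leave it.
- softener_box: Carton 70 x 110 x 160 mm; origin at its foot. Leave it.
- scoop_cup: White plastic measuring cup with a handle, 72 mm across, 65 mm tall; origin at its foot. Leave it.
- spare_wheel: Another such wheel, loose, lying on the counter; origin at its foot. Leave it.

How it is judged (in metres and radians):
On the way, in this order (a step that is already met when the one before it is completed fails the run):
1. the loose wheel is pressed down on the robot's left (+y) with the fingers until it comes up firm (angle between wheel's own z axis and vertical above 0.04 rad and contact force between the fingers and wheel above 2 N and y of the grasp point in the frame of axle_board above 0.03 m), for 0.1 s.
2. the loose wheel is pressed down on the robot's right (-y) until it comes up firm (angle between wheel's own z axis and vertical above 0.04 rad and contact force between the fingers and wheel above 2 N and y of the grasp point in the frame of axle_board below -0.03 m), for 0.1 s.
3. the nut has taken up the play: the cone bears on the cup and the wheel is level (contact force between axle_washer and wheel above 3 N and angle between wheel's own z axis and vertical below 0.02 rad), for 0.2 s.
4. pressed with the fingers on the left, the wheel no longer rocks (angle between wheel's own z axis and vertical below 0.035 rad and contact force between the fingers and wheel above 2 N and y of the grasp point in the frame of axle_board above 0.03 m), for 0.1 s.
5. pressed with the fingers on the right, the wheel no longer rocks (angle between wheel's own z axis and vertical below 0.035 rad and contact force between the fingers and wheel above 2 N and y of the grasp point in the frame of axle_board below -0.03 m), for 0.1 s.
At the end, for the whole second after the job is handed in: The play is gone and the nut snug: the cone bears on the wheel's cup with 3 to 80 N (about 0.05 to 1.2 rad of nut past the point where the play ends), the wheel is level within 0.02 rad and at rest, the other things are where they were (all of step 3 and contact force between axle_washer and wheel below 80 N and angular speed of wheel below 0.05 rad/s); the robot touches nothing.
It fails at once if the bearing is pinched: with nothing pressing the wheel, the cone bears on the cup with more than 80 N (contact force between axle_washer and wheel above 80 N and contact force between the fingers and wheel below 0.5 N).
It fails at once if the wheel is pressed with more than 25 N (contact force between the fingers and wheel above 25 N).
It fails at once if one of the other things is moved more than 20 mm (distance of any of grease_tub, spare_race, wrench, screwdriver, detergent, softener_box, scoop_cup, spare_wheel from where it was at the start of the episode above 0.02 m).
It also fails if it takes over 64 s, if anything falls off the work surface, if the arm or the gripper's body presses on something with over 40 N, if the wrist force passes 120 N, or if a joint passes its speed limit or range.

## Working session

There is one attempt and no reset: what is moved stays moved. The work goes in short steps, Python scripts to look and compute and a shell command to move; the robot and the scene stay as the last step left them, time stands still between calls to the robot, and variables do not carry over. Pictures are saved under pics/ and viewed, at most 10 in all, crops included, and the job is handed in when it is done.

```bash
mkdir -p pics; cat > h.py <<'E'
import numpy as np,cv2
from scipy.spatial.transform import Rotation as R
from plant import get_state, imaging, r, finder
def cloud(cam):
    s=get_state(); pic,d=imaging.capture(cam); c=imaging.get_calibration(cam)
    v,u=np.mgrid[:384,:512]
    P=np.stack([(u-c['cx'])/c['fx']*d,(v-c['cy'])/c['fy']*d,d],-1)
    if cam=='wrist':
        H=np.array(c['hand_eye']); T=R.from_euler('xyz',s['eef_rot'],degrees=True).as_matrix()
        W=(P@H[:3,:3].T+H[:3,3])@T.T+np.array(s['tcp_pos'])
    else:
        M=cv2.Rodrigues(np.array(c['rvec'],float))[0]; W=(P-np.array(c['tvec']).ravel())@M
    W[d==0]=np.nan
    return pic,W
def save(n,p): cv2.imwrite('pics/'+n+'.png',p[...,::-1])
E
python3 - <<'E'
from h import *
print(get_state())
for cam in ['scene','wrist']:
    p,W=cloud(cam); save(cam+'0',p)
    for q in ['wheel','nut_top','axle_washer','axle_board','grease_tub','spare_race','detergent','softener_box','scoop_cup','wrench','screwdriver']:
        for o in finder.cut_out(cam,q)[:2]:
            w=W[o['region']]; print(cam,q,round(o['p'],2),o['pixel'],np.nanmedian(w,0).round(3),np.nanpercentile(w,3,0).round(3),np.nanpercentile(w,97,0).round(3))
E
```

```text
{'time_s': 0.0, 'joints': array([ 1.65088587e+01,  2.05916933e+01,  6.34305718e-01, -2.19269143e-02,
       -7.01341146e+01, -1.65087602e+01]), 'qd': array([ 0.07716044, -0.00943331,  0.0773055 ,  0.09888308,  0.05999068,
        0.04027894]), 'joint_torque': array([-8.00930356e-04, -5.82726967e+01,  2.93058443e+01,  6.99745238e+00,
        6.93249181e-03, -2.06530804e-04]), 'tcp_pos': array([6.74520345e-01, 1.06399045e-05, 2.25618115e-01]), 'eef_rot': array([ 1.79906412e+02, -6.24131781e-03, -9.00073641e+01]), 'contact_force': array([ 0.25779997, -0.29362618,  0.58577242]), 'moment': array([-0.0385493 ,  0.00114674, -0.03399778]), 'gripper_force': 0.0, 'gripper_width': 0.08780336575218411}
scene wheel 0.76 [274.6, 217.9] [0.563 0.058 0.073] [ 0.486 -0.015  0.047] [0.62  0.119 0.083]
scene wheel 0.43 [154.6, 186.3] [ 0.71  -0.362  0.113] [ 0.647 -0.426  0.008] [ 0.74  -0.321  0.163]
scene nut_top 0.51 [278.9, 208.8] [0.555 0.055 0.103] [0.541 0.033 0.089] [0.564 0.062 0.113]
scene axle_board 0.82 [275.5, 230.9] [0.583 0.07  0.02 ] [ 0.395 -0.067  0.011] [0.717 0.172 0.083]
scene grea
[... 948 characters left out ...]
561 0.043 0.109]
wrist axle_washer 0.61 [363.0, 208.9] [0.553 0.033 0.102] [0.536 0.027 0.085] [0.565 0.041 0.111]
wrist axle_board 0.73 [364.1, 208.0] [0.553 0.032 0.102] [0.539 0.028 0.086] [0.561 0.038 0.108]
wrist axle_board 0.69 [338.9, 166.9] [ 0.568 -0.004  0.018] [ 0.407 -0.082  0.016] [0.714 0.154 0.081]
wrist grease_tub 0.86 [251.2, 210.4] [0.68  0.051 0.061] [0.656 0.037 0.026] [0.706 0.069 0.063]
wrist spare_race 0.72 [440.6, 189.5] [0.422 0.02  0.03 ] [ 0.399 -0.     0.018] [0.444 0.041 0.033]
wrist spare_race 0.5 [348.5, 185.5] [0.563 0.012 0.072] [ 0.492 -0.026  0.053] [0.62 0.06 0.08]
wrist wrench 0.34 [441.6, 186.1] [0.423 0.02  0.03 ] [0.399 0.001 0.017] [0.443 0.04  0.032]
```

View pics/scene0.png

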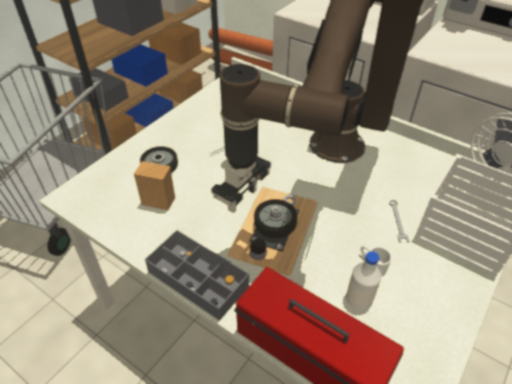

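View pics/wrist0.png

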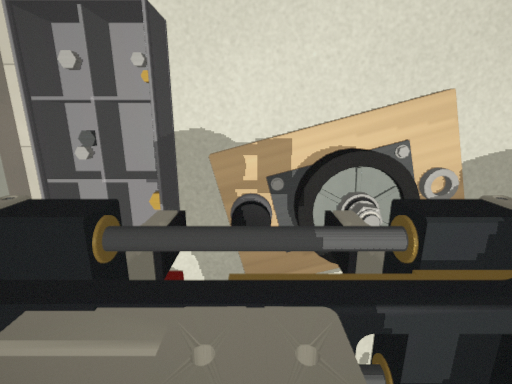

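The scene view shows the wheel at (275,217) on a yawed board, with the tub at (257,245) and the wrist view showing the nut at (368,212), hidden behind a finger. Next I fit the centre and get the camera offset.

```bash
python3 - <<'E'
from h import *
np.set_printoptions(suppress=True,precision=4)
print(np.array(imaging.get_calibration('wrist')['hand_eye']), imaging.get_calibration('wrist')['fx'])
for cam in ['scene','wrist']:
    p,W=cloud(cam); 
    o=finder.cut_out(cam,'axle_board'); 
    d=np.hypot(W[...,0]-.556,W[...,1]-.052)
    m=(W[...,2]>.066)&(W[...,2]<.088)&(d<.1)&(d>.05)
    c,rad=cv2.minEnclosingCircle(W[m][:,:2].astype(np.float32)); print(cam,m.sum(),c,rad,W[m][:,2].mean())
    pts=W[m]; A=np.c_[pts,np.ones(len(pts))]; f=np.linalg.lstsq(np.c_[pts[:,:2],np.ones(len(pts))],pts[:,2],rcond=None)[0]; print('plane',f)
    b=(W[...,2]>.012)&(W[...,2]<.022)&(d<.25)
    print('board',cv2.minAreaRect(W[b][:,:2].astype(np.float32)))
    n=(W[...,2]>.094)&(d<.03); print('nut',np.nanmean(W[n],0),np.nanmax(W[n],0),np.nanmin(W[n],0))
E
```

```text
[[ 0.0012 -0.9697 -0.2444  0.065 ]
 [ 1.      0.0012  0.0002 -0.0005]
 [ 0.0001 -0.2444  0.9697 -0.1572]
 [ 0.      0.      0.      1.    ]] 265.0205536209468
scene 717 (0.5484412908554077, 0.04607025161385536) 0.07968807965517044 0.0756509670989709
plane [-0.0004  0.0162  0.0751]
board ((0.5892622470855713, 0.050285160541534424), (0.4331096410751343, 0.2382788360118866), 14.303255081176758)
nut [0.553  0.0489 0.1177] [0.5819 0.0645 0.3349] [0.5368 0.031  0.0945]
wrist 3914 (0.5489727258682251, 0.04420752823352814) 0.07476548105478287 0.07428481542188377
plane [0.0139 0.0097 0.0665]
board ((0.5834492444992065, 0.04739105701446533), (0.4138841927051544, 0.2355494350194931), 10.891146659851074)
nut [0.5491 0.0371 0.1074] [0.562  0.0492 0.1148] [0.5318 0.0286 0.094 ]
```

```bash
python3 -m handwheel '[[1,-4,3.5,0,0],[1,-8,7,-1,0],[1,-12.5,10.5,-2,0],[1,-12.5,10.5,-2,0],[1,-12.5,10.5,-2,0]]' 20; python3 - <<'E'
from h import *
np.set_printoptions(suppress=True,precision=4)
p,W=cloud('wrist'); save('w1',cv2.resize(p,None,fx=1.5,fy=1.5))
d=np.hypot(W[...,0]-.549,W[...,1]-.045)
def circ(m):
    q=W[m]; A=np.c_[2*q[:,:2],np.ones(len(q))]; s=np.linalg.lstsq(A,(q[:,:2]**2).sum(1),rcond=None)[0]; return s[:2],len(q)
m=(W[...,2]>.066)&(W[...,2]<.088)&(d<.09)&(d>.045)
c,rad=cv2.minEnclosingCircle(W[m][:,:2].astype(np.float32)); print('tyre',c,rad,np.median(W[m],0))
q=W[m]; print('plane',np.linalg.lstsq(np.c_[q[:,:2]-c,np.ones(len(q))],q[:,2],rcond=None)[0])
n=(W[...,2]>.098)&(W[...,2]<.107)&(d<.025); print('nut top z',np.median(W[n],0),cv2.minEnclosingCircle(W[n][:,:2].astype(np.float32)))
h=cv2.convexHull(W[n][:,:2].astype(np.float32))[:,0]
# width vs angle
a=np.arange(0,180,2); w=[np.ptp(h@[np.cos(np.radians(t)),np.sin(np.radians(t))]) for t in a]
print([(int(t),round(x*1000,1)) for t,x in zip(a,w)][::2])
E
```

```text
time_s: 2.02
tcp_pos: [0.5504, 0.1053, 0.2072]
eef_rot: [-179.9, 0.0, -89.9]
contact_force: [-0.2, 0.9, 0.4]
gripper_width: 0.0429
gripper_force: 0.0
tyre (0.5488853454589844, 0.044821955263614655) 0.07505630701780319 [0.548  0.0363 0.0762]
plane [-0.0034  0.0125  0.0743]
nut top z [0.5494 0.0442 0.1037] ((0.5486006736755371, 0.04491302743554115), 0.01690630428493023)
[(0, np.float64(32.7)), (4, np.float64(32.4)), (8, np.float64(32.1)), (12, np.float64(31.5)), (16, np.float64(30.9)), (20, np.float64(30.1)), (24, np.float64(30.4)), (28, np.float64(31.2)), (32, np.float64(31.9)), (36, np.float64(32.6)), (40, np.float64(33.0)), (44, np.float64(33.3)), (48, np.float64(33.5)), (52, np.float64(33.6)), (56, np.float64(33.5)), (60, np.float64(33.2)), (64, np.float64(32.8)), (68, np.float64(32.3)), (72, np.float64(31.7)), (76, np.float64(31.0)), (80, np.float64(30.1)), (84, np.float64(30.2)), (88, np.float64(30.6)), (92, np.float64(31.2)), (96, np.float64(32.0)), (100, np.float64(32.5)), (104, np.float64(32.9)), (108, np.float64(33.2)), (112, np.float64(33.3)), (116, np.float64(33.2)), (120, np.float64(33.0)), (124, np.float64(32.6)), (128, np.float64(32.1)), (132, np.float64(31.3)), (136, np.float64(30.7)), (140, np.float64(30.2)), (144, np.float64(30.3)), (148, np.float64(31.2)), (152, np.float64(31.9)), (156, np.float64(32.5)), (160, np.float64(32.9)), (164, np.float64(33.2)), (168, np.float64(33.3)), (172, np.float64(33.3)), (176, np.float64(33.1))]
```

View pics/w1.png

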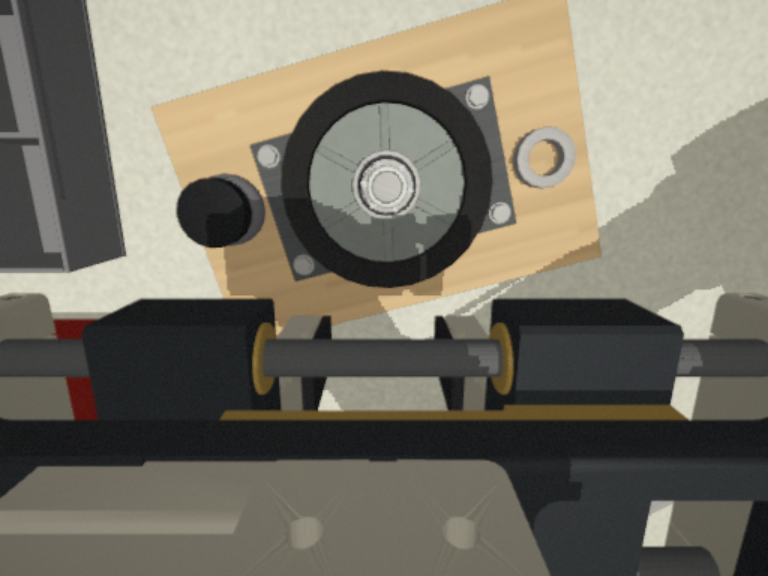

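Nut at (385,187), clear view; centre (0.549, 0.045), hex flats normals at world 22/82/142°. Now press left.

```bash
python3 -m handwheel '[[1,0,0.5,-5,0],[1,0,0.5,-10,0],[1,0,0.5,-12,0],[1,0,0.5,-12,0],[1,0,0.5,-12,0],[1,0,0.5,-12,0],[1,0,0.5,-12,0],[1,0,0.5,-12,0]]' 20;  python3 -m handwheel '[[1,0,0,-0.3,0],[1,0,0,-0.6,0],[1,0,0,-0.8,0],[1,0,0,-0.8,0]]';  python3 -m handwheel '[[1,0,0,-0.2,0],[1,0,0,-0.2,0]]'
```

```text
time_s: 3.08
tcp_pos: [0.5502, 0.1101, 0.0872]
eef_rot: [-179.9, 0.0, -90.0]
contact_force: [0.5, -0.0, -0.5]
gripper_width: 0.0003
gripper_force: 0.0
time_s: 3.58
tcp_pos: [0.5499, 0.1099, 0.0783]
eef_rot: [180.0, -0.0, -90.0]
contact_force: [-0.2, -0.7, 0.1]
gripper_width: 0.0005
gripper_force: 0.0
time_s: 3.82
tcp_pos: [0.5499, 0.11, 0.0764]
eef_rot: [180.0, -0.0, -90.0]
contact_force: [0.4, -0.9, -0.1]
gripper_width: 0.0003
gripper_force: 0.0
```

```bash
for i in 1; do :; done; python3 -m handwheel '[[1,0,0,-0.2,0],[1,0,0,-0.2,0]]'|egrep 'tcp|contact';python3 -m handwheel '[[1,0,0,-0.1,0],[1,0,0,-0.1,0]]'|egrep 'tcp|contact';python3 -m handwheel '[[1,0,0,-0.1,0],[1,0,0,-0.1,0]]'|egrep 'tcp|contact';python3 -m handwheel '[[1,0,0,-0.1,0],[1,0,0,-0.1,0]]'|egrep 'tcp|contact'
```

```text
tcp_pos: [0.5499, 0.1099, 0.0744]
contact_force: [-0.3, -0.8, -0.3]
tcp_pos: [0.55, 0.11, 0.0735]
contact_force: [-0.0, 0.4, -0.7]
tcp_pos: [0.5502, 0.1101, 0.0727]
contact_force: [-0.4, 0.7, 1.8]
tcp_pos: [0.5503, 0.1102, 0.0718]
contact_force: [-0.6, 1.6, 3.2]
```

```bash
python3 -m handwheel '[[1,0,0,-0.05,0],[1,0,0,-0.05,0],[1,0,0,-0.05,0]]'|egrep 'tcp|contact'; python3 - <<'E'
from h import *
import time
F=[]
for i in range(6):
    p,W=cloud('side'); s=get_state(); F.append([*s['contact_force'],s['tcp_pos'][2]*1000])
print(np.mean(F,0),np.std(F,0))
p,W=cloud('wrist')
d=np.hypot(W[...,0]-.549,W[...,1]-.045)
m=(W[...,2]>.055)&(W[...,2]<.0835)&(d<.073)&(d>.058)&(W[...,1]<.075); q=W[m]
print(m.sum(),'plane',np.linalg.lstsq(np.c_[q[:,:2]-[.549,.045],np.ones(len(q))],q[:,2],rcond=None)[0])
E
python3 -m handwheel '[[1,0,0,1,0],[1,0,0,2,0]]'|egrep 'tcp|contact'
python3 - <<'E'
from h import *
p,W=cloud('wrist')
d=np.hypot(W[...,0]-.549,W[...,1]-.045)
m=(W[...,2]>.055)&(W[...,2]<.0835)&(d<.073)&(d>.058)&(W[...,1]<.075); q=W[m]
print(m.sum(),'plane free',np.linalg.lstsq(np.c_[q[:,:2]-[.549,.045],np.ones(len(q))],q[:,2],rcond=None)[0])
E
```

```text
tcp_pos: [0.5504, 0.1102, 0.0714]
contact_force: [0.1, 1.7, 3.9]
[ 0.2045078   1.87372715  5.09987231 71.38210494] [0.48238397 0.61601426 0.37038493 0.01413751]
10472 plane [ 0.00534775 -0.11069765  0.07718598]
tcp_pos: [0.5494, 0.1095, 0.0912]
contact_force: [-0.0, 0.1, 0.1]
10684 plane free [ 0.00127256 -0.08758901  0.07714601]
```

```bash
python3 -m handwheel '[[1,0,0,4,0],[1,0,-6,4,0],[1,0,-12,4,0],[1,0,-13,3,0],[1,0,-13,1,0],[1,0,-13,-0.4,0],[1,0,-13,-1.2,0],[1,0,-13,-1.2,0]]'|egrep 'tcp|contact';  python3 -m handwheel '[[1,0,0,-0.3,0],[1,0,0,-0.5,0],[1,0,0,-0.5,0]]'|egrep 'tcp|contact';python3 -m handwheel '[[1,0,0,-0.1,0],[1,0,0,-0.1,0]]'|egrep 'tcp|contact'; python3 -m handwheel '[[1,0,0,-0.1,0],[1,0,0,-0.1,0]]'|egrep 'tcp|contact'
```

```text
tcp_pos: [0.5497, -0.0197, 0.0785]
contact_force: [-0.0, -0.1, -0.4]
tcp_pos: [0.5501, -0.0199, 0.0742]
contact_force: [0.0, -0.7, 0.1]
tcp_pos: [0.5501, -0.02, 0.0732]
contact_force: [-0.5, 0.0, 0.9]
tcp_pos: [0.5499, -0.0202, 0.0721]
contact_force: [-0.9, -0.8, 2.8]
```

```bash
python3 -m handwheel '[[1,0,0,-0.1,0],[1,0,0,-0.1,0],[1,0,0,-0.1,0]]'|egrep 'tcp|contact'; python3 - <<'E'
from h import *
F=[]
for i in range(4):
    imaging.capture('side'); s=get_state(); F.append([*s['contact_force'],s['tcp_pos'][2]*1000])
print(np.mean(F,0),np.std(F,0))
E
python3 -m handwheel '[[1,0,0,1,0],[1,0,0,5,0],[1,0,0,8,0],[0,0,6.5,8,0],[0,0,11,8,0],[0,0,11,8,0]]'|egrep 'tcp|contact|time'
python3 - <<'E'
from h import *
np.set_printoptions(suppress=True,precision=4)
p,W=cloud('wrist')
d=np.hypot(W[...,0]-.549,W[...,1]-.045)
m=(W[...,2]>.055)&(W[...,2]<.09)&(d<.073)&(d>.058); q=W[m]
print(m.sum(),'plane free',np.linalg.lstsq(np.c_[q[:,:2]-[.549,.045],np.ones(len(q))],q[:,2],rcond=None)[0])
n=(W[...,2]>.098)&(W[...,2]<.107)&(d<.025); print(np.median(W[n],0),cv2.minEnclosingCircle(W[n][:,:2].astype(np.float32)))
E
```

```text
tcp_pos: [0.55, -0.0203, 0.0713]
contact_force: [-0.7, -1.3, 5.0]
[-1.25213619 -2.58789693  5.09670315 71.28930683] [0.20169001 0.37720471 0.19104565 0.01029968]
time_s: 9.05
tcp_pos: [0.5502, 0.0929, 0.1516]
contact_force: [-0.3, 0.5, -0.2]
8070 plane free [-0.0153  0.09    0.0771]
[0.5493 0.0426 0.1036] ((0.5485973358154297, 0.045013293623924255), 0.017159301787614822)
```

```bash
python3 -m handwheel '[[0,-0.1,-4.5,0,10],[0,-0.1,-4.5,0,20],[0,-0.1,-4.5,0,22],[0,-0.1,-4.5,-3,22],[0,-0.1,-4.5,-5.8,22],[0,-0.1,-4.5,-5.8,22],[0,-0.1,-4.5,-5.8,22]]' |egrep 'tcp|contact|time|rot|wid'; python3 -m handwheel '[[1,0,0,0,0],[1,0,0,0,0],[1,0,0,0,0],[1,0,0,0,0],[1,0,0,0,0],[1,0,0,0,0]]' 40; python3 -c "
from h import *
s=get_state();print(s['joints'],s['moment'])"
```

```text
time_s: 9.98
tcp_pos: [0.5496, 0.0451, 0.094]
eef_rot: [-180.0, -0.0, -68.0]
contact_force: [-0.1, -0.7, -0.2]
gripper_width: 0.0874
time_s: 10.72
tcp_pos: [0.549, 0.045, 0.093]
eef_rot: [180.0, -0.0, -68.0]
contact_force: [0.9, 0.2, 0.3]
gripper_width: 0.0335
gripper_force: 0.0
[ 2.50604649e+01  1.61811786e+01 -2.50395039e+01  1.67142097e-04
 -4.87855913e+01 -3.06280847e+00] [-0.007102    0.03327641 -0.03543548]
```

```bash
python3 -m handwheel '[[1,0,0,0,0],[1,0,0,0,0],[1,0,0,0,0]]' | tail -3; python3 -m handwheel '[[1,0,0,0,-7],[1,0,0,-0.01,-15],[1,0,0,-0.03,-22],[1,0,0,-0.03,-30],[1,0,0,-0.03,-30]]' ; python3 -c "
from h import *
s=get_state();print(s['joints'],s['moment'])"
```

```text
contact_force: [-5.2, -1.2, 4.7]
gripper_width: 0.0295
gripper_force: 40.0
time_s: 11.72
tcp_pos: [0.548, 0.0446, 0.0926]
eef_rot: [179.9, -0.0, -98.1]
contact_force: [-6.3, -1.6, 4.8]
gripper_width: 0.0295
gripper_force: 40.0
[ 2.50619824e+01  1.61835641e+01 -2.51019982e+01 -1.78976132e-02
 -4.88240752e+01 -3.31756405e+01] [-0.37001218  2.18182799 -0.07795647]
```

```bash
python3 -m handwheel '[[1,-0.05,0,-0.01,-10],[1,-0.1,0,-0.02,-20],[1,-0.1,0,-0.03,-30],[1,-0.1,0,-0.04,-40],[1,-0.1,0,-0.06,-50],[1,-0.1,0,-0.07,-60],[1,-0.1,0,-0.08,-70],[1,-0.1,0,-0.08,-70]]' ; python3 -c "
from h import *
s=get_state();print(s['moment'])"; python3 -m handwheel '[[1,0,0,-0.01,-10],[1,0,0,-0.02,-20],[1,0,0,-0.03,-30],[1,0,0,-0.03,-30]]';  python3 -c "
from h import *
s=get_state();print(s['joints'],s['moment'])"
```

```text
time_s: 12.72
tcp_pos: [0.5477, 0.0449, 0.0918]
eef_rot: [-180.0, -0.0, -167.9]
contact_force: [-3.4, -0.7, 2.2]
gripper_width: 0.0298
gripper_force: 40.0
[-0.34883896  1.15349674 -0.12714477]
time_s: 13.22
tcp_pos: [0.5478, 0.045, 0.0915]
eef_rot: [-180.0, -0.0, 162.3]
contact_force: [-3.8, -0.0, 1.5]
gripper_width: 0.0294
gripper_force: 40.0
[ 2.51135284e+01  1.61960224e+01 -2.52607774e+01 -1.52383220e-02
 -4.85636080e+01 -1.32844614e+02] [-0.07371238  1.19905304 -0.05925627]
```

```bash
python3 -m handwheel '[[1,0,0,-0.01,-9],[1,0,0,-0.02,-18],[1,0,0,-0.03,-26],[1,0,0,-0.03,-28],[1,0,0,-0.03,-28]]';  python3 -c "
from h import *
s=get_state();print(s['joints'],s['moment'])
p,W=cloud('scene')
d=np.hypot(W[...,0]-.549,W[...,1]-.045)
m=(W[...,2]>.055)&(W[...,2]<.09)&(d<.073)&(d>.058); q=W[m]
print(m.sum(),'plane',np.linalg.lstsq(np.c_[q[:,:2]-[.549,.045],np.ones(len(q))],q[:,2],rcond=None)[0])
"
```

```text
time_s: 13.85
tcp_pos: [0.5478, 0.0451, 0.0912]
eef_rot: [-180.0, -0.0, 134.3]
contact_force: [-3.7, 1.4, 0.2]
gripper_width: 0.0297
gripper_force: 40.0
[ 2.51166101e+01  1.62176443e+01 -2.52751731e+01 -1.80008192e-02
 -4.85162841e+01 -1.60828928e+02] [ 0.19776197  1.18762919 -0.03582362]
337 plane [-0.0714134  -0.0030604   0.07799681]
```

```bash
python3 -m handwheel '[[0,0,0,0,0],[0,0,0,0,0],[0,0,0,0,0],[0,0,0,0,0],[0,0,0,4,10],[0,2,-2,8,20],[0,4,-4,10,30],[0,4,-4,10,30]]'|egrep 'time|tcp|cont|wid';  python3 -c "
from h import *
p,W=cloud('wrist');save('w2',p)
d=np.hypot(W[...,0]-.549,W[...,1]-.045)
m=(W[...,2]>.055)&(W[...,2]<.09)&(d<.073)&(d>.058); q=W[m]
print(m.sum(),'plane',np.linalg.lstsq(np.c_[q[:,:2]-[.549,.045],np.ones(len(q))],q[:,2],rcond=None)[0])
n=(W[...,2]>.096)&(W[...,2]<.107)&(d<.017)&(d>.012); print(np.median(W[n],0))
"
```

```text
time_s: 14.9
tcp_pos: [0.5899, 0.0042, 0.1931]
contact_force: [0.1, 0.7, -1.2]
gripper_width: 0.0872
6161 plane [0.00014754 0.00420422 0.07709615]
[0.54382906 0.04398336 0.10197337]
```

```bash
python3 -m handwheel '[[1,-1,3,0,10],[1,-2,6,0,20],[1,-3,9,0,30],[1,-3.9,10.5,0,40],[1,-3.9,10.5,0,50],[1,-3.9,10.5,0,60],[1,-3.9,10.5,0,70],[1,-3.9,10.5,0,80]]'>/dev/null; python3 -m handwheel '[[1,0,0,-4,10],[1,0,0,-8,20],[1,0,0,-10.5,26],[1,0,0,-11,26],[1,0,0,-11.3,26],[1,0,0,-11.3,26]]'; python3 -m handwheel '[[1,0,0,-0.15,0],[1,0,0,-0.25,0],[1,0,0,-0.25,0]]'|egrep 'tcp|cont'
```

```text
time_s: 16.7
tcp_pos: [0.5494, 0.1103, 0.0791]
eef_rot: [-179.9, 0.0, -90.1]
contact_force: [0.1, 0.3, -0.9]
gripper_width: 0.0002
gripper_force: 0.0
tcp_pos: [0.5499, 0.1106, 0.077]
contact_force: [-2.2, 2.4, 5.9]
```

```bash
python3 - <<'E'
from h import *
F=[]
for i in range(4):
    p,W=cloud('wrist'); s=get_state(); F.append([*s['contact_force'],s['tcp_pos'][2]*1000])
print(np.mean(F,0))
d=np.hypot(W[...,0]-.549,W[...,1]-.045)
m=(W[...,2]>.055)&(W[...,2]<.0835)&(d<.073)&(d>.058)&(W[...,1]<.075); q=W[m]
print('plane',np.linalg.lstsq(np.c_[q[:,:2]-[.549,.045],np.ones(len(q))],q[:,2],rcond=None)[0])
E
python3 -m handwheel '[[1,0,0,2,0],[1,0,0,5.5,0],[1,0,-6,5.5,0],[1,0,-12,5.5,0],[1,0,-13,4,0],[1,0,-13,1.5,0],[1,0,-13,0.3,0],[1,0,-13,0.3,0]]'|egrep 'tcp|contact'; python3 -m handwheel '[[1,0,0,-0.2,0],[1,0,0,-0.3,0],[1,0,0,-0.3,0]]'|egrep 'tcp|cont'
python3 - <<'E'
from h import *
F=[]
for i in range(4):
    p,W=cloud('side'); s=get_state(); F.append([*s['contact_force'],s['tcp_pos'][2]*1000])
print(np.mean(F,0))
E
```

```text
[-1.0869981   1.95621872  6.08910739 77.03940342]
plane [-0.00121647 -0.01629499  0.07706802]
tcp_pos: [0.5487, -0.0198, 0.0784]
contact_force: [-0.2, -0.2, 0.3]
tcp_pos: [0.5497, -0.0197, 0.077]
contact_force: [-1.1, -0.6, 5.7]
[-1.33819993 -0.78489544  5.49123807 77.01411836]
```

```bash
python3 -m handwheel '[[1,0,0,3,0],[1,0,0,8,0],[1,0,3,13,0],[1,0,3,13,0],[1,0,3,13,0],[1,0,3,13,0]]'|egrep 'time|tcp|contact'; python3 - <<'E'
from h import *
p,W=cloud('scene')
d=np.hypot(W[...,0]-.549,W[...,1]-.045)
m=(W[...,2]>.066)&(W[...,2]<.088)&(d<.073)&(d>.058); q=W[m]
print(m.sum(),'plane',np.linalg.lstsq(np.c_[q[:,:2]-[.549,.045],np.ones(len(q))],q[:,2],rcond=None)[0])
print(r.close_job())
E
```

```text
time_s: 19.6
tcp_pos: [0.5483, 0.0098, 0.2049]
contact_force: [0.9, -0.6, 0.2]
429 plane [-0.00634498 -0.00487203  0.0775996 ]
the job is handed in; nothing more can be done
None
```

The job is handed in at about 20 s: I measured about 0.083 rad of play, turned the nut about 158° clockwise (I estimate 0.5 rad past zero play), and the wheel then came up firm on both sides at 5–6 N (about 0.016 rad tilt on the left; the right was judged from force and fingertip height), ending level with the arm clear; no verdict was shown.

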